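# Reglaze the workshop lamp

### The arm

A 6-joint arm with a two-finger parallel gripper is mounted at the origin on the work surface. World frame = base frame: x ahead of the robot, y to its left, z up, the work surface at z = 0. Lengths are in mm, angles in rad, forces in N, time in s.
With the tool pointing down it reaches from about 400 to 825 mm from the base axis. Payload 7 kg.
Tool frame: the origin (TCP) lies midway between the tips of the shut fingers; the grasp point (between the pads) lies 19 mm behind it; z points along the fingers, y is the direction in which the jaws open and shut (so a half turn about z gives the same grasp; the last joint's range is limited). The gripper opens to 88 mm and grips with 3 to 60 N. Pads are 19 mm wide; open, the fingers measure 130 mm over their backs; the gripper's body (78 mm by 193 mm) begins 47 mm behind the grasp point.
Start: joints at [-0.852, 0.359, 0.012, 0, -1.224, -0.288], TCP at [281.85, -613.315, 226.561] pointing down, gripper open.
Joint ranges: [-3.07, 3.07], [-1.43, 2.12], [-1.02, 1.25], [-3.03, 1.67], [-3.05, -0], [-3.03, 3.03]. Speed limits (rad/s): [2.39, 2.39, 3.01, 3.14, 3.14, 3.14].

### API

Orientations are given as a unit quaternion [w, x, y, z].
In Python, from plant import sensors, cams, workorder gives the robot as it stands. The module is installed in compiled form; this text tells all that it offers.
- The arm moves only by the shell command python3 -m pendant 'ROWS'. ROWS is JSON, a list of rows, each a list of 7 numbers: the turn, a rotation vector about the tool's x, y, z in degrees, then the shift along the tool's x, y, z in m, then the finger opening in m, from 0 to 0.0876. A call has exactly 8 rows; each row is the pose to reach, as a shift and turn from the pose commanded when the call began, along the tool's axes at that moment; what a row does not reach only later rows make up. A row lasts 1/10 s, in which the tool goes at most 50 mm and 8.59 degrees, less where a joint would pass 70% of its speed; a pose out of reach is approached as far as the arm can. A call with a gripper value outside its range is refused whole. The fingers move at their own pace and stop on an object; the grip force is fixed at half the most. Time passes only in rows, so rows that repeat a pose let the fingers close, or fill a call up. It gives the time, the measured TCP pose, the force and the opening at its end, in the units of the state.
- sensors.read_state(): the state, without advancing time (a new reading comes with each control period).
- cams.capture(name): name is "scene" or "top" or "wrist"; returns a dict with "img" (420x560x3 uint8, red, green, blue), "mtx" (3x3 intrinsics, pixels), "xyz" and "attitude" of the camera in the world; the wrist camera has in their place "mount" (4x4, takes a point from camera to tool coordinates, whose origin is the TCP and whose axes are the flange's). Camera axes: x right, y down, z forward; pixel columns grow to the right and rows downward; lengths in mm; the calibration is good to about 2 mm. A picture is of the moment at which its call begins: read the wrist's pose just before it. There is no depth.
- workorder.finish_job(): hands the job in, once; it reports no verdict.
The state is a dict: "clock": time; "joint_pos": joint angles; "joint_velocities": joint speeds; "joint_torque": joint torques, N m; "position": TCP position; "tcp_rot": TCP orientation; "force": force on the tool from outside, world axes, zero at the start; "torque": the same for the moment, N m; "finger_gap": finger opening in mm.
Only numpy, scipy, OpenCV 4.12 (cv2) and the standard library are available. Lean on these libraries where they do the work, as an engineer would, in place of code of your own. Each camera call takes 0.05 s, during which the arm holds its last target.

### The job

Put the larger dome glass into the round seat of the lamp housing, lowering it in rather than dropping it from a height. Then set the guard ring down over the glass with its ears in the gaps between the housing's two hooked lips, and screw it clockwise (seen from above) until its ears are under the lips and come snug against the stops. Leave the smaller glass where it lies, and let go of everything at the end.

Things in the scene. Friction and masses are not known exactly. Their poses are not given: they have to be found in the camera images.
- lamp: (mm) Fixed round grey housing, 140 across; origin on its axis at bench level, z up; lugs reach 95 along +x and -x. Seat for the glass: floor 10 high, 70 wide, sloping out to 84 wide at the ledge, 19 high. Hooked lips over the ledge at +x and -x, 30 to 34 high, 46 to 70 from the axis, spanning 17 deg clockwise (there a stop post halts an ear that points along x) to 22 deg counter-clockwise.
- glass: Larger frosted dome glass, loose, upright: flange 66 mm across, 10 thick; on it a dome 36 across with upright sides, 54 tall in all, top edge rounded 6. 160 g. Origin: centre of underside, z up, yaw irrelevant. Seated, its origin is 10 mm above the lamp's. Held by the top 24 mm, the fingers stay above the lips.
- guard_ring: (mm) Loose steel ring, 70 outside, 54 inside; origin: centre of underside, z up. Ears along +x and -x, 16 wide, 5 thick, reach 58. Bridge bar along x, 68 long, 12 wide, 56 to 76 high: hold its upper part (the dome comes 44 up inside). On the glass it lies 20 above the lamp's origin. Enters with its x (either end) 45 to 85 deg counter-clockwise of the lamp's x, turns freely. 180 g.
- small_glass: Bystander: smaller frosted dome glass of another lamp, flange 44 mm across, 8 thick, dome 24 across, 40 tall. Origin at the centre of its underside. Leave it alone.
Not all that is in view belongs to the job. Leave any green or red look-alike of the guard_ring alone.

How it is judged (in metres and radians):
On the way, in this order (a step that is already met when the one before it is completed fails the run):
1. the larger glass lies in the housing's seat (horizontal distance between glass and lamp below 0.01 m and z of glass in the frame of lamp between 0.006 and 0.015 m and angle between glass's own z axis and vertical below 0.175 rad), for 0.2 s.
2. the guard ring is down on the glass, below the lips, not yet turned under them (all of step 1 and horizontal distance between guard_ring and lamp below 0.012 m and z of guard_ring in the frame of lamp between 0.014 and 0.0245 m and angle between guard_ring's own z axis and vertical below 0.175 rad and angle between the x axis of guard_ring and the x axis of lamp, either way round above 0.5 rad), for 0.05 s.
At the end, for the whole second after the job is handed in: Larger glass flat in the seat: within 10 mm of the lamp's axis, origin 6 to 15 mm above the lamp's. Guard ring flat on it: within 12 mm of the axis, origin 14 to 24.5 mm above the lamp's, its x axis within 15 degrees of the lamp's. Both tilted under 10 degrees and at rest (all of step 1 and horizontal distance between guard_ring and lamp below 0.012 m and z of guard_ring in the frame of lamp between 0.014 and 0.0245 m and angle between guard_ring's own z axis and vertical below 0.175 rad and angle between the x axis of guard_ring and the x axis of lamp, either way round below 0.26 rad and linear speed of each of glass, guard_ring below 0.03 m/s); the robot touches nothing.
It fails at once if the smaller glass is moved more than 30 mm (distance of small_glass from where it was at the start of the episode above 0.03 m).
It fails at once if the larger glass is dropped into the housing from more than 35 mm above its seat (contact force between the fingers and glass below 0.01 N and horizontal distance between glass and lamp below 0.06 m and z of glass in the frame of lamp above 0.045 m and linear speed of glass above 0.2 m/s).
It also fails if it takes over 56 s, if anything falls off the work surface, if the arm or the gripper's body presses on something with over 40 N, if the wrist force passes 120 N, or if a joint passes its speed limit or range.

## Working session

There is one attempt and no reset: what is moved stays moved. The work goes in short steps, Python scripts to look and compute and a shell command to move; the robot and the scene stay as the last step left them, time stands still between calls to the robot, and variables do not carry over. Pictures are saved under pics/ and viewed, and the job is handed in when it is done.

```bash
mkdir -p pics; ls; python3 - <<'E'
from plant import sensors,cams
import cv2
s=sensors.read_state(); print({k:s[k] for k in ("clock","position","tcp_rot","force","finger_gap")})
for n in ("scene","top","wrist"):
    c=cams.capture(n); cv2.imwrite(f"pics/{n}0.png",c["img"][:,:,::-1]); print(n,{k:c[k] for k in c if k!="img"})
E
```

```text
pics
{'clock': 0.0, 'position': array([ 281.65861552, -612.89053385,  225.59552154]), 'tcp_rot': array([-2.45130436e-04, -2.13670294e-01,  9.76905471e-01,  8.03480435e-04]), 'force': array([-0.52568167,  0.84555076, -0.41635281]), 'finger_gap': 87.58280438671429}
scene {'mtx': array([[418.10610362,   0.        , 281.46547417],
       [  0.        , 418.10610362, 209.12156481],
       [  0.        ,   0.        ,   1.        ]]), 'xyz': array([983.48854473, -90.60059397, 758.53361393]), 'attitude': array([-0.25997911,  0.76031667,  0.56466284, -0.18837542])}
top {'mtx': array([[386.47629844,   0.        , 277.86633261],
       [  0.        , 386.47629844, 205.11307946],
       [  0.        ,   0.        ,   1.        ]]), 'xyz': array([351.83237479,  53.41326449, 854.05161479]), 'attitude': array([ 0.04735732, -0.70123824,  0.71010257, -0.04214913])}
wrist {'mtx': array([[304.27744863,   0.        , 280.36057034],
       [  0.        , 304.27744863, 213.13205704],
       [  0.        ,   0.        ,   1.        ]]), 'mount': array([[ 3.50835949e-04, -9.50294618e-01, -3.11351915e-01,
         8.49282408e+01],
       [ 9.99999863e-01,  2.12310244e-04,  4.78810668e-04,
        -1.92966071e-01],
       [-3.88908000e-04, -3.11352041e-01,  9.50294563e-01,
        -1.57508820e+02],
       [ 0.00000000e+00,  0.00000000e+00,  0.00000000e+00,
         1.00000000e+00]])}
```

View pics/scene0.png

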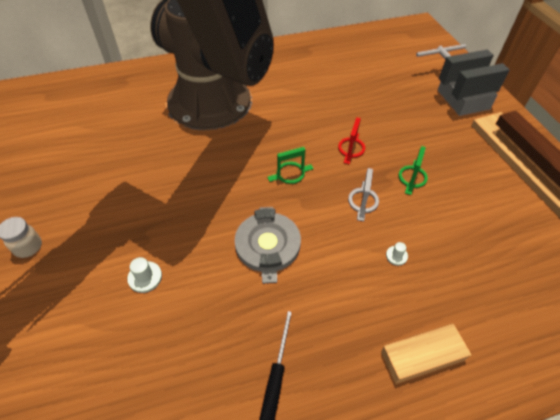

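View pics/top0.png

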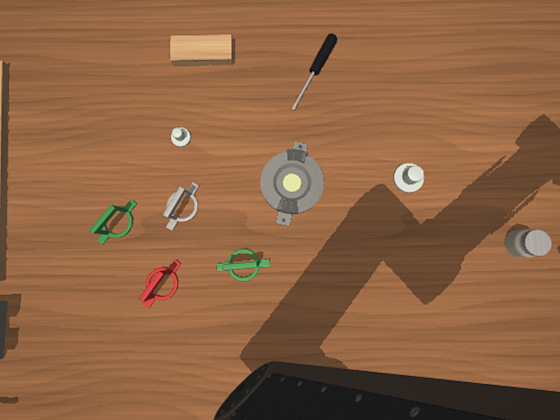

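View pics/wrist0.png

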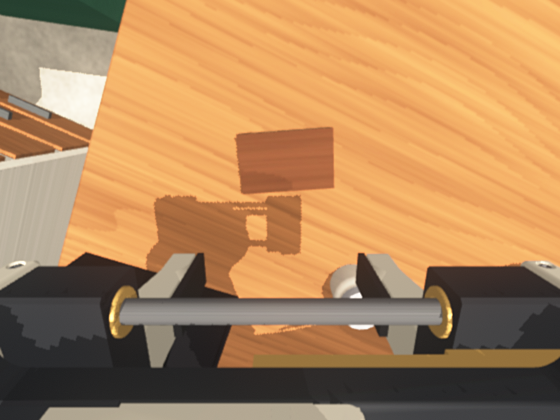

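The top view shows the larger glass at (409,177), with the small glass at (180,136) as its look-alike. The grey guard ring is at (182,205); the green rings at (114,220) and (243,265) and the red one at (161,284) could be taken for it. The housing is at (292,182), with lugs at about (299,148) and (284,218). I'll check these in close crops.

```bash
cat > h.py <<'E'
import numpy as np,cv2
from scipy.spatial.transform import Rotation as R
from plant import sensors,cams
def rot(q): return R.from_quat([q[1],q[2],q[3],q[0]]).as_matrix()
def campose(c,s=None):
    if "mount" in c:
        T=np.eye(4);T[:3,:3]=rot(s["tcp_rot"]);T[:3,3]=s["position"];T=T@c["mount"];return T[:3,:3],T[:3,3]
    return rot(c["attitude"]),np.array(c["xyz"])
def ray(c,px,s=None):
    A,o=campose(c,s);K=c["mtx"]
    d=A@np.array([(px[0]-K[0,2])/K[0,0],(px[1]-K[1,2])/K[1,1],1]);return o,d/np.linalg.norm(d)
def onz(c,px,z,s=None):
    o,d=ray(c,px,s);return o+d*(z-o[2])/d[2]
def proj(c,P,s=None):
    A,o=campose(c,s);p=A.T@(np.array(P)-o);q=c["mtx"]@p;return q[:2]/q[2]
E
python3 - <<'E'
from h import *
t=cams.capture("top"); s=cams.capture("scene")
cv2.imwrite("pics/top_raw.png",t["img"][:,:,::-1]);cv2.imwrite("pics/scene_raw.png",s["img"][:,:,::-1])
def crop(c,x,y,w,k): return cv2.resize(c["img"][y-w:y+w,x-w:x+w,::-1],(2*w*k,2*w*k),interpolation=cv2.INTER_CUBIC)
a=np.hstack([crop(t,409,177,25,8),crop(t,182,205,25,8)]);b=np.hstack([crop(s,143,272,25,8),crop(s,365,195,25,8)])
cv2.imwrite("pics/crop1.png",cv2.resize(np.vstack([a,b]),(600,600)))
cv2.imwrite("pics/crop2.png",np.hstack([crop(t,292,182,40,5),crop(s,268,242,40,5)]))
for n,c,p,z in [("lampT",t,(292,182),15),("lug1",t,(299,148),10),("lug2",t,(284,218),10),("glassT",t,(409,177),8),("glassS",s,(143,275),8),("ringT",t,(182,205),3),("ringS",s,(364,198),3),("small",t,(180,136),5)]:
    print(n,onz(c,p,z).round(1))
E
```

```text
lampT [509.7  27.2  15. ]
lug1 [587.9  10.   10. ]
lug2 [430.7  45.9  10. ]
glassT [ 518.7 -233.     8. ]
glassS [ 515.1 -233.6    8. ]
ringT [463.3 272.3   3. ]
ringS [455.2 276.8   3. ]
small [621.1 279.4   5. ]
```

View pics/crop1.png

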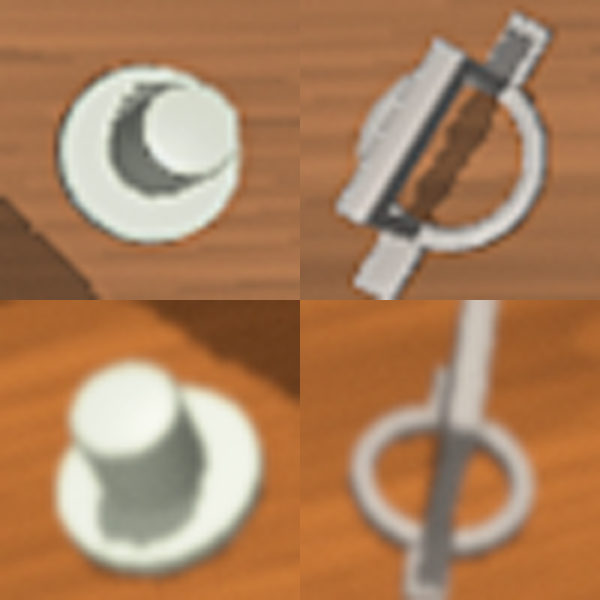

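View pics/crop2.png

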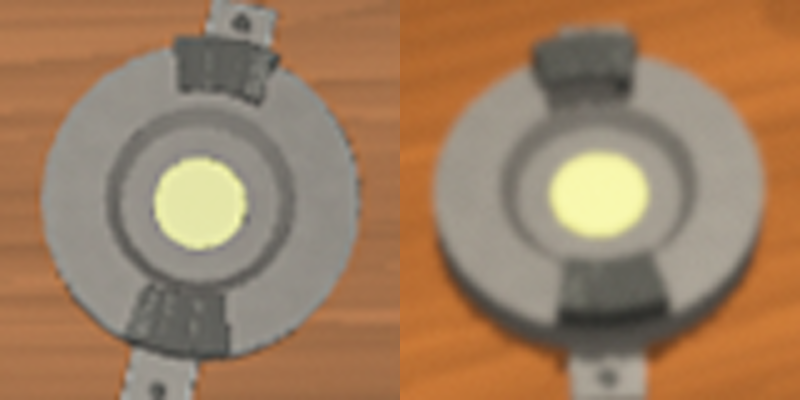

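Choice confirmed: in the crop, the larger glass's flange spans about 30 px (66 mm) and the grey ring has plain steel ears and a bridge. Next I'll measure both more precisely.

```bash
python3 - <<'E'
from h import *
t=cams.capture("top"); s=cams.capture("scene")
for n,c,roi,rs in [("top",t,(250,330,140,225),(155,212,175,235)),("scene",s,(230,310,200,290),(340,390,160,225))]:
    im=c["img"].astype(int); hsv=cv2.cvtColor(c["img"],cv2.COLOR_RGB2HSV)
    x0,x1,y0,y1=roi
    sub=im[y0:y1,x0:x1]; m=(sub[...,0]-sub[...,2]>50)&(sub[...,1]>190)
    ys,xs=np.nonzero(m); p=(xs.mean()+x0,ys.mean()+y0); print(n,"lamp yellow",m.sum(),p,onz(c,p,10.5).round(1))
    x0,x1,y0,y1=rs
    m=((hsv[y0:y1,x0:x1,1]<70)).astype(np.uint8)
    cv2.imwrite(f"pics/rm_{n}.png",cv2.resize(np.hstack([cv2.cvtColor(m*255,cv2.COLOR_GRAY2BGR),c["img"][y0:y1,x0:x1,::-1]]),None,fx=6,fy=6,interpolation=cv2.INTER_NEAREST))
    g=(hsv[...,1]<60)&(im[...,1]>120)
    n_,lab,st,ce=cv2.connectedComponentsWithStats(g.astype(np.uint8))
    for i in range(1,n_):
        if st[i,4]>150: print(st[i],ce[i].round(1))
print("glass T",onz(t,(408.4,177.3),9).round(1),"S",onz(s,(144.1,276.5),6).round(1))
a=onz(t,(300,145.6),19);b=onz(t,(283.2,219.6),19);print("lug yaw",np.degrees(np.arctan2(*(a-b)[[1,0]])),np.linalg.norm(a-b),(a+b)/2)
E
```

```text
top lamp yellow 248 (np.float64(291.43548387096774), np.float64(182.2741935483871)) [509.9  28.3  10.5]
[171 127  20  20 269] [180.  136.5]
[ 260  152   64   61 2137] [291.8 181.1]
[394 163  30  30 631] [408.9 177.2]
[166 182  32  48 264] [184.9 211.2]
[163 187  22  30 224] [172.7 201.1]
[525 230  26  26 541] [537.6 242.4]
scene lamp yellow 265 (np.float64(267.3018867924528), np.float64(240.5320754716981)) [508.9  28.   10.5]
[   0    0  105   78 6650] [44.8 36.4]
[ 267    0  256   65 7354] [403.9  17.2]
[349 169  29  51 365] [364.3 194.3]
[ 236  214   64   52 1865] [267.3 240. ]
[  0 218  26  21 429] [ 11.6 227.8]
[387 243  21  22 346] [397.2 254. ]
[128 258  33  34 852] [143.3 275.1]
glass T [ 517.9 -231.3    9. ] S [ 517.9 -232.2    6. ]
lug yaw -13.5365600926044 169.07421040549016 [508.59773303  27.96654552  19.        ]
```

View pics/rm_top.png

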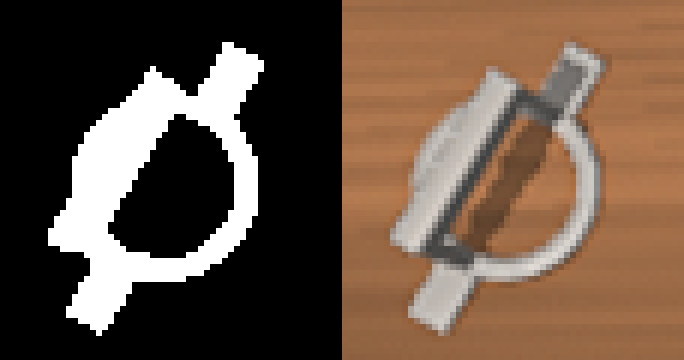

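View pics/rm_scene.png

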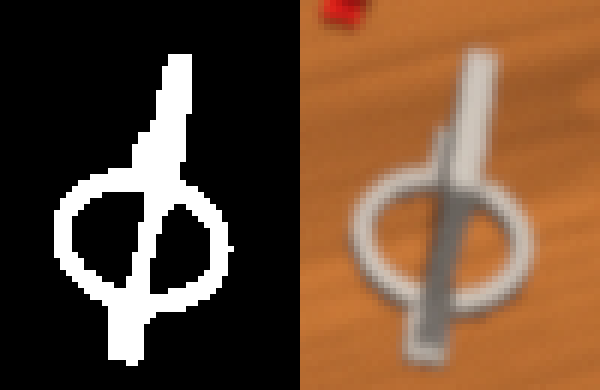

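```bash
cat >> h.py <<'E'
def delta(P,state=None):
    s=state or sensors.read_state(); A=rot(s["tcp_rot"]); return (A.T@(np.array(P)-s["position"])/1000).round(4)
E
python3 - <<'E'
from h import *
t=cams.capture("top"); s=cams.capture("scene")
a=onz(t,(195.4-.5,183.0-.5),5);b=onz(t,(168.2-.5,228.7-.5),5);print("ring",a,b,(a+b)/2,np.linalg.norm(a-b),np.degrees(np.arctan2(*(a-b)[[1,0]])))
st=sensors.read_state();print(st["joint_pos"].round(3))
print(rot(st["tcp_rot"]).round(3)); print(delta((518,-231.7,226)),delta((518,-231.7,100)))
# ring mask ellipse in scene: centre
print("ring scene", onz(s,(340+ (350+536)/2/6-50-.5,160+(168+312)/2/6-.5),2.5))
E
```

```text
ring [513.37402548 243.85674294   5.        ] [411.90206123 302.33923627   5.        ] [462.63804336 273.09798961   5.        ] 117.11857903788184 -29.956627841078415
[-0.852  0.359  0.012 -0.    -1.224 -0.288]
[[-0.909 -0.418 -0.   ]
 [-0.418  0.909  0.   ]
 [ 0.     0.    -1.   ]]
[-0.3739  0.2481  0.0005] [-0.3739  0.2481  0.1265]
ring scene [458.54850344 273.72295016   2.5       ]
```

```bash
python3 -m pendant '[[0,0,0,-0.374,0.248,0,0.0876],[0,0,0,-0.374,0.248,0,0.0876],[0,0,0,-0.374,0.248,0,0.0876],[0,0,0,-0.374,0.248,0,0.0876],[0,0,0,-0.374,0.248,0,0.0876],[0,0,0,-0.374,0.248,0,0.0876],[0,0,0,-0.374,0.248,0,0.0876],[0,0,0,-0.374,0.248,0,0.0876]]'
python3 - <<'E'
from h import *
print(delta((518,-231.7,120)))
E
```

```text
clock: 1.25
position: [493.2, -271.4, 227.0]
tcp_rot: [0.0, -0.214, 0.977, -0.0]
force: [1.1, -1.0, 0.2]
finger_gap: 87.5
[-0.039   0.0258  0.107 ]
```

```bash
python3 -m pendant '[[0,0,0,-0.039,0.026,0.01,0.0876],[0,0,0,-0.039,0.026,0.05,0.0876],[0,0,0,-0.039,0.026,0.085,0.0876],[0,0,0,-0.039,0.026,0.107,0.0876],[0,0,0,-0.039,0.026,0.107,0.0876],[0,0,0,-0.039,0.026,0.107,0.0876],[0,0,0,-0.039,0.026,0.107,0.0876],[0,0,0,-0.039,0.026,0.107,0.0876]]'
python3 - <<'E'
from h import *
s=sensors.read_state();c=cams.capture("wrist");cv2.imwrite("pics/w1.png",c["img"][:,:,::-1])
print(s["position"],delta((518,-231.7,31)),proj(c,(518,-231.7,10),s),proj(c,(518,-231.7,54),s))
E
```

```text
clock: 2.05
position: [518.0, -233.6, 121.2]
tcp_rot: [0.001, -0.214, 0.977, -0.001]
force: [0.2, -0.4, -0.4]
finger_gap: 87.9
[ 517.96735967 -233.64160886  121.22677085] [-0.0008  0.0017  0.09  ] [282.49778164 210.53143044] [282.80418631 227.55511703]
```

View pics/w1.png

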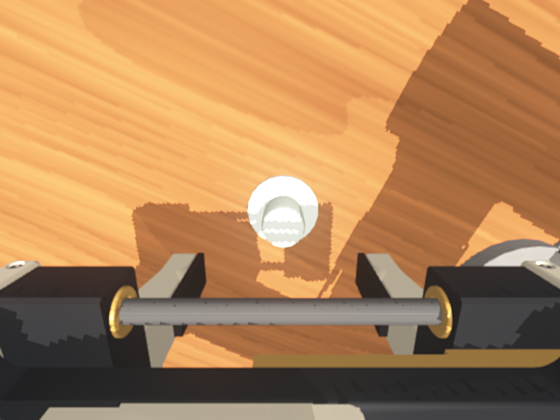

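The flange is centred at about (283,211) against a projected (282.5,210.5), so the glass position holds. I'll lower onto it and grip.

```bash
python3 -m pendant '[[0,0,0,-0.001,0.001,0.03,0.0876],[0,0,0,-0.001,0.001,0.06,0.0876],[0,0,0,-0.001,0.001,0.08,0.0876],[0,0,0,-0.001,0.001,0.09,0.0876],[0,0,0,-0.001,0.001,0.09,0.0876],[0,0,0,-0.001,0.001,0.09,0.03],[0,0,0,-0.001,0.001,0.09,0.03],[0,0,0,-0.001,0.001,0.09,0.03]]'
python3 -m pendant '[[0,0,0,0,0,0,0.03],[0,0,0,0,0,0,0.03],[0,0,0,0,0,0,0.03],[0,0,0,0,0,0,0.03],[0,0,0,0,0,-0.02,0.03],[0,0,0,0,0,-0.05,0.03],[0,0,0,0,0,-0.08,0.03],[0,0,0,0,0,-0.08,0.03]]'
python3 - <<'E'
from h import *
s=sensors.read_state();c=cams.capture("wrist");cv2.imwrite("pics/w2.png",c["img"][:,:,::-1])
print(s["position"],s["finger_gap"],s["force"],delta((509.4,28.1,110)))
E
```

```text
clock: 2.9
position: [518.3, -232.1, 30.7]
tcp_rot: [0.001, -0.214, 0.977, -0.0]
force: [-0.2, -0.0, -1.3]
finger_gap: 69.2
clock: 3.7
position: [520.0, -232.5, 113.5]
tcp_rot: [0.003, -0.214, 0.977, -0.001]
force: [0.7, 0.1, -1.8]
finger_gap: 35.5
[ 519.97749618 -232.52741147  113.52767887] 35.47098653038929 [ 0.69249486  0.09076883 -1.78409222] [-0.1002  0.2403  0.0013]
```

View pics/w2.png

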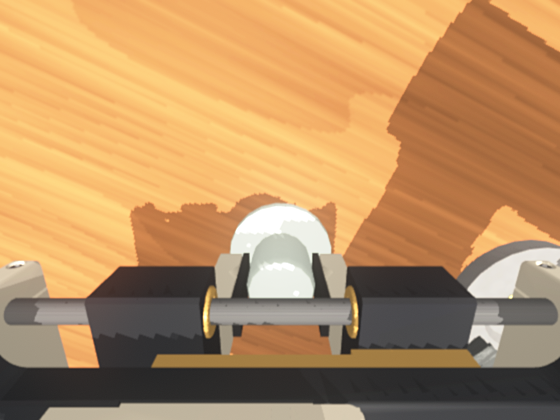

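The glass is held, with a gap of 35.5 mm. Next I'll carry it over the lamp.

```bash
python3 -m pendant '[[0,0,0,-0.02,0.04,0,0.03],[0,0,0,-0.04,0.085,0,0.03],[0,0,0,-0.055,0.13,0,0.03],[0,0,0,-0.075,0.175,0,0.03],[0,0,0,-0.09,0.215,0,0.03],[0,0,0,-0.1,0.24,0,0.03],[0,0,0,-0.1,0.24,0,0.03],[0,0,0,-0.1,0.24,0,0.03]]'
python3 - <<'E'
from h import *
s=sensors.read_state();c=cams.capture("wrist");cv2.imwrite("pics/w3.png",c["img"][:,:,::-1])
print(s["position"],s["tcp_rot"],s["finger_gap"],s["force"],delta((509.4,28.1,100)),proj(c,(509.4,28.1,10),s))
for n in("top","scene"):
    c=cams.capture(n);cv2.imwrite(f"pics/{n}3.png",c["img"][:,:,::-1])
E
```

```text
clock: 4.55
position: [507.3, 28.2, 108.5]
tcp_rot: [-0.001, -0.215, 0.977, -0.0]
force: [0.1, -0.3, -2.1]
finger_gap: 35.7
[507.26086727  28.22734653 108.48248491] [-1.04528630e-03 -2.14515067e-01  9.76720118e-01 -7.14853607e-05] 35.68684964348773 [ 0.13828187 -0.27424236 -2.10704672] [-0.0021 -0.0004  0.0086] [279.25749289 216.50012123]
```

View pics/w3.png

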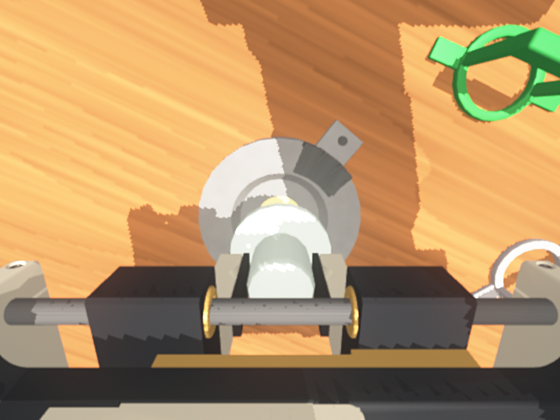

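View pics/scene3.png

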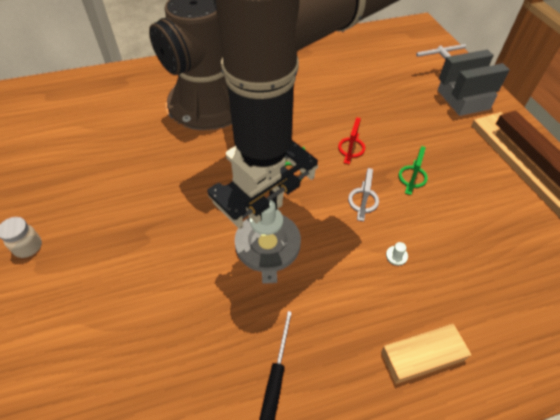

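```bash
python3 -m pendant '[[0,0,0,-0.002,0,0.01,0.03],[0,0,0,-0.002,0,0.02,0.03],[0,0,0,-0.002,0,0.03,0.03],[0,0,0,-0.002,0,0.04,0.03],[0,0,0,-0.002,0,0.05,0.03],[0,0,0,-0.002,0,0.055,0.03],[0,0,0,-0.002,0,0.055,0.03],[0,0,0,-0.002,0,0.055,0.03]]'
python3 - <<'E'
from h import *
s=sensors.read_state();c=cams.capture("wrist");cv2.imwrite("pics/w4.png",c["img"][:,:,::-1])
print(s["position"],s["force"],delta((509.4,28.1,42)),proj(c,(509.4,28.1,34),s),proj(c,np.array(s["position"])-[0,0,21],s))
E
```

```text
clock: 5.5
position: [510.1, 28.7, 54.6]
tcp_rot: [-0.0, -0.214, 0.977, -0.0]
force: [0.6, -0.0, -2.2]
finger_gap: 35.2
[510.12597194  28.72099392  54.59909498] [ 0.6145841  -0.02730576 -2.22028715] [ 0.0011 -0.0003  0.0129] [280.10302973 251.0945971 ] [280.50814972 252.12711298]
```

View pics/w4.png

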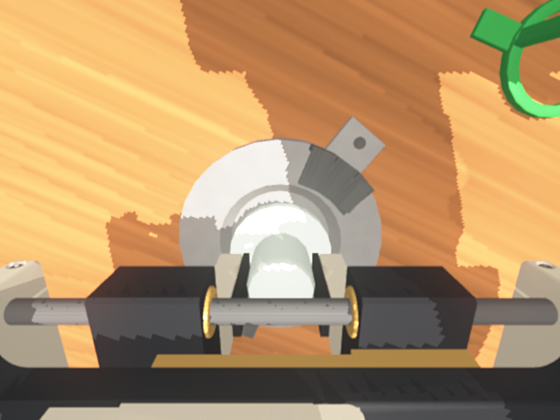

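The glass is centred over the seat, at about (281,251) in the picture. I'll lower the rest slowly.

```bash
python3 -m pendant '[[0,0,0,0,0,0.003,0.03],[0,0,0,0,0,0.006,0.03],[0,0,0,0,0,0.008,0.03],[0,0,0,0,0,0.01,0.03],[0,0,0,0,0,0.011,0.03],[0,0,0,0,0,0.012,0.03],[0,0,0,0,0,0.012,0.03],[0,0,0,0,0,0.012,0.03]]'
```

```text
clock: 6.35
position: [510.0, 28.7, 42.6]
tcp_rot: [0.0, -0.214, 0.977, -0.0]
force: [0.9, -0.8, -2.4]
finger_gap: 35.1
```

```bash
python3 -m pendant '[[0,0,0,0,0,0.001,0.03],[0,0,0,0,0,0.001,0.03],[0,0,0,0,0,0.002,0.03],[0,0,0,0,0,0.002,0.03],[0,0,0,0,0,0.002,0.03],[0,0,0,0,0,0.002,0.03],[0,0,0,0,0,0.002,0.03],[0,0,0,0,0,0.002,0.03]]'
```

```text
clock: 7.15
position: [510.0, 28.7, 40.6]
tcp_rot: [0.0, -0.214, 0.977, 0.0]
force: [-0.2, -0.3, -1.4]
finger_gap: 35.3
```

```bash
python3 -m pendant '[[0,0,0,0,0,0.001,0.03],[0,0,0,0,0,0.001,0.03],[0,0,0,0,0,0.001,0.0876],[0,0,0,0,0,0.001,0.0876],[0,0,0,0,0,0.001,0.0876],[0,0,0,0,0,0.001,0.0876],[0,0,0,0,0,0.001,0.0876],[0,0,0,0,0,0.001,0.0876]]'
python3 -m pendant '[[0,0,0,0,0,-0.02,0.0876],[0,0,0,0,0,-0.06,0.0876],[0,0,0,0,0,-0.1,0.0876],[0,0,0,0,0,-0.14,0.0876],[0,0,0,0,0,-0.14,0.0876],[0,0,0,0,0,-0.14,0.0876],[0,0,0,0,0,-0.14,0.0876],[0,0,0,0,0,-0.14,0.0876]]'
python3 - <<'E'
from h import *
s=sensors.read_state();c=cams.capture("wrist");cv2.imwrite("pics/w5.png",c["img"][:,:,::-1])
cs=cams.capture("scene");cv2.imwrite("pics/s5.png",cv2.resize(cs["img"][180:300,200:340,::-1],None,fx=5,fy=5,interpolation=cv2.INTER_CUBIC))
print(s["position"],s["joint_pos"].round(3),proj(c,(509.4,28.1,64),s),proj(c,(509.4,28.1,20),s))
E
```

```text
clock: 7.95
position: [510.0, 28.6, 39.5]
tcp_rot: [-0.0, -0.214, 0.977, -0.0]
force: [0.5, 0.1, -0.1]
finger_gap: 77.6
clock: 8.75
position: [509.3, 28.4, 178.3]
tcp_rot: [-0.001, -0.214, 0.977, -0.0]
force: [0.9, -0.4, 0.1]
finger_gap: 87.7
[509.25740479  28.41215573 178.27421347] [ 0.441  0.127 -0.415 -0.    -1.031 -1.581] [280.03504187 209.22551025] [280.05425615 197.05746545]
```

View pics/w5.png

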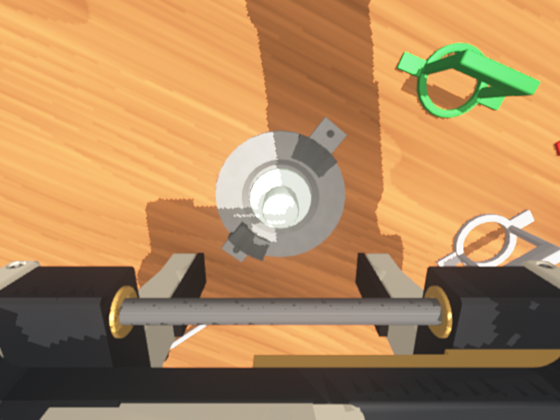

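View pics/s5.png

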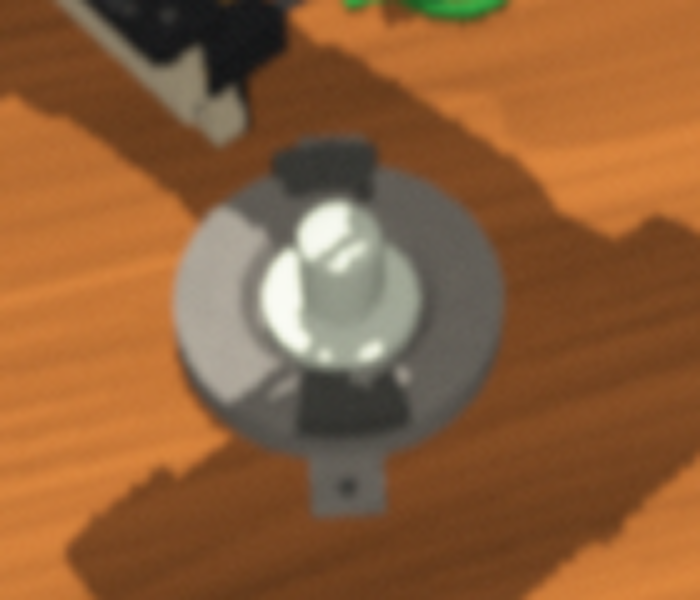

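The glass sits flat and centred in the seat. Now I'll turn the tool and go above the grey ring.

```bash
python3 - <<'E'
from h import *
print(delta((461,273.4,180)))
E
```

```text
[-0.0582  0.2428 -0.0016]
```

```bash
python3 -m pendant '[[0,0,-8,-0.007,0.03,0,0.0876],[0,0,-16,-0.015,0.06,0,0.0876],[0,0,-24,-0.022,0.09,0,0.0876],[0,0,-32,-0.029,0.12,0,0.0876],[0,0,-40,-0.036,0.15,0,0.0876],[0,0,-48,-0.044,0.18,0,0.0876],[0,0,-56,-0.051,0.21,0,0.0876],[0,0,-64,-0.058,0.243,0,0.0876]]'
python3 -m pendant '[[0,0,-8,0,0,0,0.06],[0,0,-16,0,0,0,0.06],[0,0,-24,0,0,0,0.06],[0,0,-32,0,0,0,0.06],[0,0,-40,0,0,0,0.06],[0,0,-48,0,0,0,0.06],[0,0,-55,0,0,0,0.06],[0,0,-61,0,0,0,0.06]]'
python3 - <<'E'
from h import *
s=sensors.read_state();c=cams.capture("wrist");cv2.imwrite("pics/w6.png",c["img"][:,:,::-1])
A=rot(s["tcp_rot"]);print(s["position"],s["joint_pos"].round(3),"yheading",np.degrees(np.arctan2(A[1,1],A[0,1])),proj(c,(461,273.4,76),s),proj(c,(461,273.4,3),s))
print(s["finger_gap"])
E
```

```text
clock: 9.65
position: [460.7, 274.6, 178.9]
tcp_rot: [-0.001, -0.701, 0.713, -0.0]
force: [-0.2, 0.1, 0.1]
finger_gap: 87.2
clock: 10.45
position: [461.0, 273.5, 178.8]
tcp_rot: [0.001, 0.966, -0.259, -0.0]
force: [0.2, -0.1, -0.3]
finger_gap: 59.8
[461.02985632 273.48720147 178.75555334] [ 0.901  0.169 -0.362 -0.    -1.041  0.145] yheading -120.03355194327406 [280.23338957 212.86285359] [280.19868989 192.76409797]
59.77048820461479
```

View pics/w6.png

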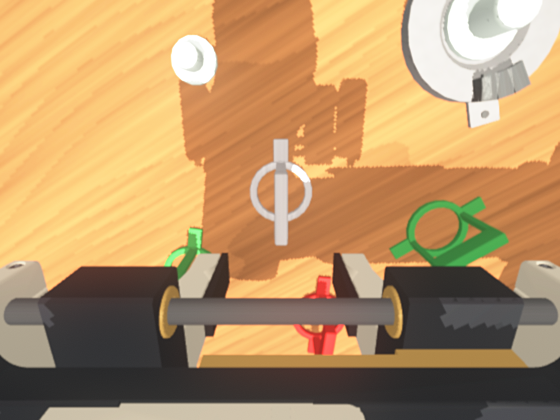

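```bash
python3 - <<'E'
from h import *
s=sensors.read_state();c=cams.capture("wrist");im=c["img"]
hsv=cv2.cvtColor(im,cv2.COLOR_RGB2HSV)
m=((hsv[...,1]<70)&(im[...,1]>70)).astype(np.uint8)
sub=m[130:248,235:330];cv2.imwrite("pics/m6.png",cv2.resize(np.hstack([sub*255,cv2.cvtColor(im,cv2.COLOR_RGB2GRAY)[130:248,235:330]]),None,fx=4,fy=4,interpolation=cv2.INTER_CUBIC))
cn=max(cv2.findContours(sub,cv2.RETR_EXTERNAL,cv2.CHAIN_APPROX_NONE)[0],key=cv2.contourArea)[:,0]+[235,130]
o=cn[(abs(cn[:,0]-281)>10)];(cx,cy),ax,an=cv2.fitEllipse(o.astype(np.float32));print(cx,cy,ax,onz(c,(cx,cy),4,s),delta((461,273.4,58)))
E
```

```text
280.6662902832031 190.91722106933594 (60.13502883911133, 61.13697052001953) [462.79939601 271.78622533   4.        ] [ 0.000e+00 -1.000e-04  1.208e-01]
```

View pics/m6.png

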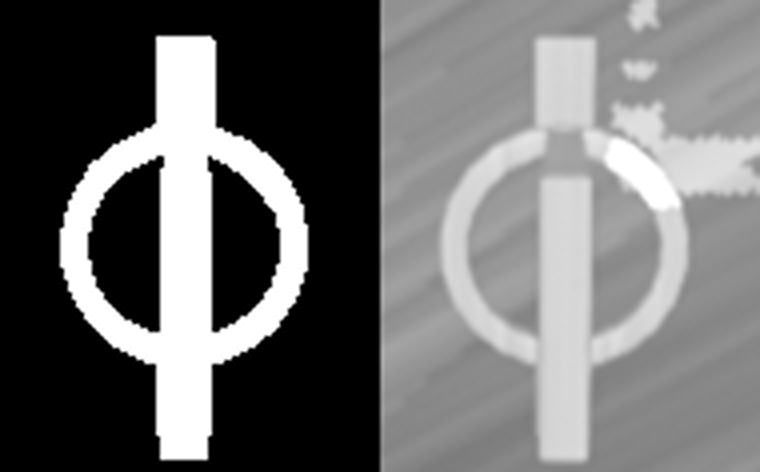

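The ring is at (462.5,272.2), 1.8 mm along tool +x from the TCP, and the jaws lie square across the bar. Lowering.

```bash
python3 -m pendant '[[0,0,0,0.0018,0,0.03,0.06],[0,0,0,0.0018,0,0.06,0.06],[0,0,0,0.0018,0,0.09,0.06],[0,0,0,0.0018,0,0.11,0.06],[0,0,0,0.0018,0,0.12,0.06],[0,0,0,0.0018,0,0.12,0.06],[0,0,0,0.0018,0,0.12,0.06],[0,0,0,0.0018,0,0.12,0.0]]'
python3 -m pendant '[[0,0,0,0,0,0,0],[0,0,0,0,0,0,0],[0,0,0,0,0,0,0],[0,0,0,0,0,0,0],[0,0,0,0,0,0,0],[0,0,0,0,0,0,0],[0,0,0,0,0,0,0],[0,0,0,0,0,0,0]]'
```

```text
clock: 11.35
position: [463.4, 273.4, 60.7]
tcp_rot: [-0.001, 0.965, -0.262, 0.0]
force: [-0.5, 1.2, -0.2]
finger_gap: 56.1
clock: 12.15
position: [462.6, 272.7, 59.5]
tcp_rot: [0.0, 0.965, -0.262, -0.0]
force: [-0.8, -1.0, -0.9]
finger_gap: 11.8
```

```bash
python3 -m pendant '[[0,0,0,0,0,-0.015,0],[0,0,0,0,0,-0.04,0],[0,0,0,0,0,-0.07,0],[0,0,0,0,0,-0.1,0],[0,0,0,0,0,-0.11,0],[0,0,0,0,0,-0.11,0],[0,0,0,0,0,-0.11,0],[0,0,0,0,0,-0.11,0]]'
python3 - <<'E'
from h import *
s=sensors.read_state();print(s["force"],s["finger_gap"],s["position"],delta((509.4,28.1,168)))
c=cams.capture("wrist");cv2.imwrite("pics/w7.png",c["img"][:,:,::-1])
E
```

```text
clock: 12.95
position: [462.0, 272.1, 167.9]
tcp_rot: [0.001, 0.965, -0.262, -0.001]
force: [0.5, 0.3, -2.1]
finger_gap: 11.8
[ 0.51026169  0.33027867 -2.12648926] 11.839819970536563 [461.99613601 272.07847086 167.88310309] [0.1641 0.1866 0.0002]
```

View pics/w7.png

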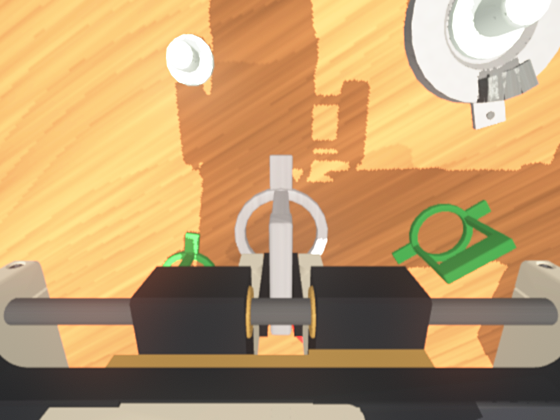

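```bash
python3 -m pendant '[[0,0,-8,0.02,0.023,0,0],[0,0,-16,0.041,0.047,0,0],[0,0,-24,0.062,0.07,0,0],[0,0,-32,0.082,0.093,0,0],[0,0,-40,0.103,0.117,0,0],[0,0,-48,0.123,0.14,0,0],[0,0,-56,0.144,0.163,0,0],[0,0,-64,0.164,0.187,0,0]]'
python3 -m pendant '[[0,0,-6,0,0,0,0],[0,0,-12,0,0,0,0],[0,0,-17.5,0,0,0,0],[0,0,-17.5,0,0,0,0],[0,0,-17.5,0,0,0,0],[0,0,-17.5,0,0,0,0],[0,0,-17.5,0,0,0,0],[0,0,-17.5,0,0,0,0]]'
python3 - <<'E'
from h import *
s=sensors.read_state();c=cams.capture("wrist");cv2.imwrite("pics/w8.png",c["img"][:,:,::-1])
A=rot(s["tcp_rot"]);print(s["position"],s["joint_pos"].round(3),"xheading",np.degrees(np.arctan2(A[1,0],A[0,0])),"lamp",proj(c,(509.4,28.1,19),s),"ring",proj(c,np.array(s["position"])-[0,0,56.5],s),"dz top",proj(c,(509.4,28.1,64),s))
print(delta((509.4,28.1,168)))
cs=cams.capture("scene");cv2.imwrite("pics/s8.png",cv2.resize(cs["img"][140:300,180:360,::-1],None,fx=4,fy=3.7,interpolation=cv2.INTER_CUBIC))
E
```

```text
clock: 13.8
position: [509.7, 27.2, 168.6]
tcp_rot: [0.0, 0.956, 0.293, -0.001]
force: [0.5, 0.5, -1.4]
finger_gap: 11.8
clock: 14.6
position: [509.9, 28.6, 169.5]
tcp_rot: [-0.0, 0.902, 0.432, -0.0]
force: [-0.2, -0.1, -0.7]
finger_gap: 12.0
[509.91925087  28.63392592 169.52064471] [ 0.441  0.135 -0.427 -0.    -1.008  2.022] xheading 51.147109966411556 lamp [280.18538557 199.39684633] ring [280.18446771 231.77733239] dz top [280.14839482 212.64730539]
[-0.0007 -0.0001  0.0015]
```

View pics/w8.png

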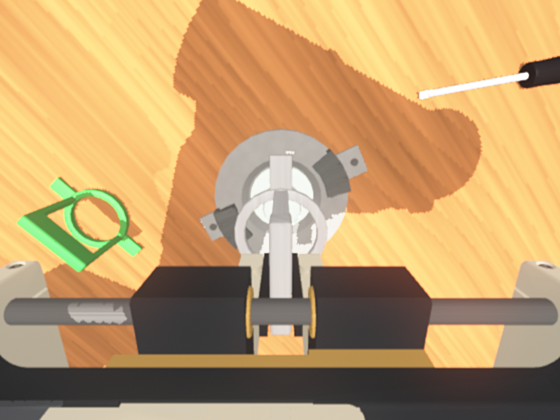

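View pics/s8.png

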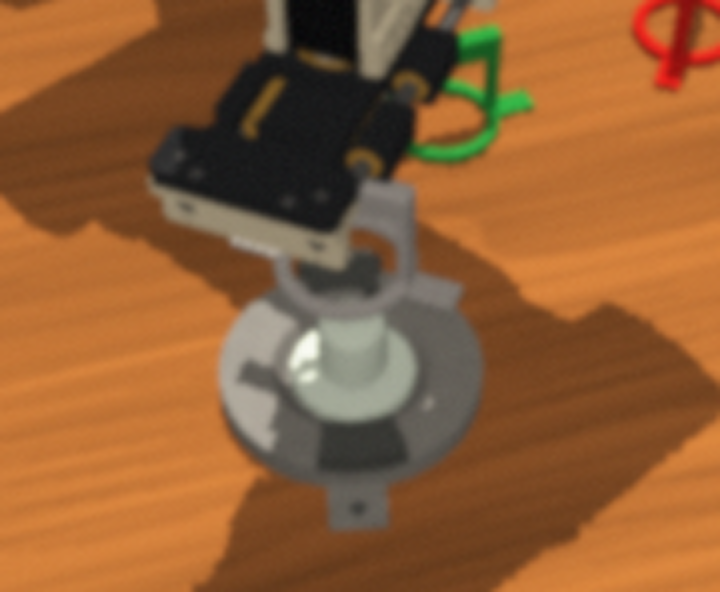

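The wrist image shows the ring square in the jaws, with its x axis about 65° counter-clockwise of the lugs (355,162)–(212,226). That is inside the entry window, so I'll lower it.

```bash
python3 -m pendant '[[0,0,0,0,0,0.015,0],[0,0,0,0,0,0.03,0],[0,0,0,0,0,0.045,0],[0,0,0,0,0,0.055,0],[0,0,0,0,0,0.065,0],[0,0,0,0,0,0.07,0],[0,0,0,0,0,0.07,0],[0,0,0,0,0,0.07,0]]'
python3 - <<'E'
from h import *
s=sensors.read_state();c=cams.capture("wrist");cv2.imwrite("pics/w9.png",c["img"][:,:,::-1])
print(s["position"],delta((509.4,28.1,79)))
E
```

```text
clock: 15.5
position: [510.2, 28.6, 99.9]
tcp_rot: [0.0, 0.902, 0.432, 0.0]
force: [0.0, 0.7, -0.9]
finger_gap: 11.6
[510.22780811  28.62927294  99.8962146 ] [-0.0011 -0.0004  0.0211]
```

View pics/w9.png

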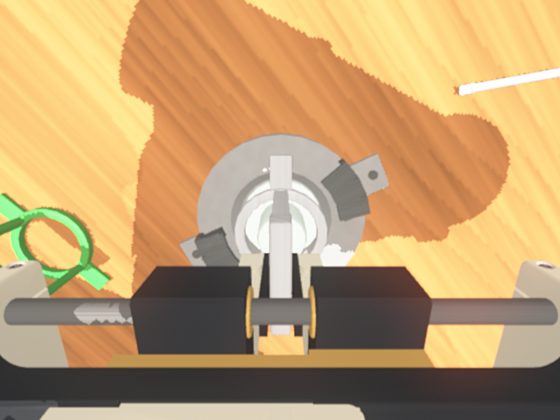

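```bash
python3 -m pendant '[[0,0,0,0,0,0.004,0],[0,0,0,0,0,0.008,0],[0,0,0,0,0,0.012,0],[0,0,0,0,0,0.015,0],[0,0,0,0,0,0.017,0],[0,0,0,0,0,0.019,0],[0,0,0,0,0,0.019,0],[0,0,0,0,0,0.019,0]]'
```

```text
clock: 16.35
position: [510.0, 28.5, 80.6]
tcp_rot: [0.0, 0.902, 0.432, -0.0]
force: [-0.2, 0.3, -2.0]
finger_gap: 11.8
```

```bash
python3 -m pendant '[[0,0,0,0,0,0.001,0],[0,0,0,0,0,0.001,0],[0,0,0,0,0,0.0015,0],[0,0,0,0,0,0.0015,0],[0,0,0,0,0,0.002,0],[0,0,0,0,0,0.002,0],[0,0,0,0,0,0.002,0],[0,0,0,0,0,0.002,0]]'
```

```text
clock: 17.15
position: [510.1, 28.5, 79.3]
tcp_rot: [0.0, 0.902, 0.432, 0.0]
force: [-3.4, -1.2, 7.3]
finger_gap: 11.5
```

Contact at 7 N, with the ring down on the glass. I'll check quickly, then turn.

```bash
python3 - <<'E'
from h import *
c=cams.capture("wrist");cs=cams.capture("scene")
cv2.imwrite("pics/c10.png",np.hstack([cv2.resize(c["img"][110:270,180:400,::-1],None,fx=2,fy=2),cv2.resize(cs["img"][190:270,220:310,::-1],(360,320),interpolation=cv2.INTER_CUBIC)]))
E
```

```text
(no output)
```

View pics/c10.png

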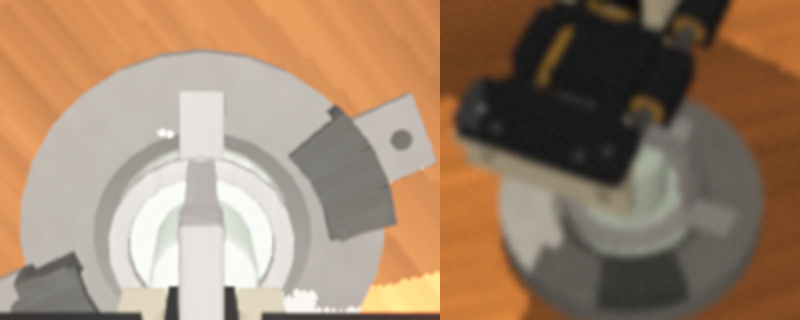

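The ring lies flat on the glass, with its ear in the gap. Turning clockwise.

```bash
python3 -m pendant '[[0,0,4,0,0,-0.0005,0],[0,0,9,0,0,-0.0005,0],[0,0,15,0,0,-0.0005,0],[0,0,21,0,0,-0.0005,0],[0,0,27,0,0,-0.0005,0],[0,0,33,0,0,-0.0005,0],[0,0,39,0,0,-0.0005,0],[0,0,45,0,0,-0.0005,0]]'
python3 - <<'E'
from h import *
s=sensors.read_state();A=rot(s["tcp_rot"]);print(s["force"].round(1),s["torque"].round(2),np.degrees(np.arctan2(A[1,0],A[0,0])))
c=cams.capture("wrist");cs=cams.capture("scene")
cv2.imwrite("pics/c11.png",np.hstack([cv2.resize(c["img"][110:270,180:400,::-1],None,fx=2,fy=2),cv2.resize(cs["img"][190:270,220:310,::-1],(360,320),interpolation=cv2.INTER_CUBIC)]))
E
```

```text
clock: 18.05
position: [510.3, 28.8, 79.4]
tcp_rot: [-0.0, 0.999, 0.052, 0.0]
force: [0.6, 0.8, 2.1]
finger_gap: 11.6
[0.6 0.8 2.1] [-0.01  0.3  -0.06] 5.949046801626069
```

View pics/c11.png

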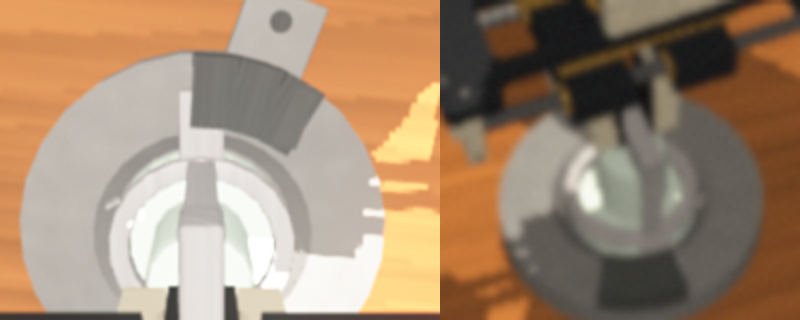

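The ear is passing under the lip, and about 20° remains.

```bash
python3 -m pendant '[[0,0,4,0,0,0,0],[0,0,8,0,0,0,0],[0,0,12,0,0,0,0],[0,0,15,0,0,0,0],[0,0,17,0,0,0,0],[0,0,18,0,0,0,0],[0,0,18,0,0,0,0],[0,0,18,0,0,0,0]]'
python3 - <<'E'
from h import *
s=sensors.read_state();A=rot(s["tcp_rot"]);print(s["force"].round(1),s["torque"].round(2),np.degrees(np.arctan2(A[1,0],A[0,0])))
E
```

```text
clock: 18.95
position: [510.4, 28.7, 79.4]
tcp_rot: [-0.0, 0.995, -0.102, 0.0]
force: [0.5, 0.8, 5.0]
finger_gap: 11.7
[0.5 0.8 5. ] [0.21 0.11 0.01] -11.704112896518442
```

```bash
python3 -m pendant '[[0,0,0.5,0,0,0,0],[0,0,1,0,0,0,0],[0,0,1.5,0,0,0,0],[0,0,2,0,0,0,0],[0,0,2.5,0,0,0,0],[0,0,3,0,0,0,0],[0,0,3,0,0,0,0],[0,0,3,0,0,0,0]]'
python3 - <<'E'
from h import *
s=sensors.read_state();A=rot(s["tcp_rot"]);print(s["force"].round(1),s["torque"].round(2),np.degrees(np.arctan2(A[1,0],A[0,0])))
E
```

```text
clock: 19.75
position: [510.3, 28.7, 79.4]
tcp_rot: [-0.0, 0.992, -0.129, 0.0]
force: [0.2, 1.2, 6.0]
finger_gap: 11.8
[0.2 1.2 6. ] [0.15 0.13 0.11] -14.797830944203907
```

```bash
python3 -m pendant '[[0,0,0.5,0,0,0,0],[0,0,1,0,0,0,0],[0,0,1.5,0,0,0,0],[0,0,2,0,0,0,0],[0,0,2,0,0,0,0],[0,0,2,0,0,0,0],[0,0,2,0,0,0,0],[0,0,2,0,0,0,0]]'
python3 - <<'E'
from h import *
s=sensors.read_state();A=rot(s["tcp_rot"]);print(s["force"].round(1),s["torque"].round(2),np.degrees(np.arctan2(A[1,0],A[0,0])))
c=cams.capture("wrist");cs=cams.capture("scene")
cv2.imwrite("pics/c12.png",np.hstack([cv2.resize(c["img"][110:270,180:400,::-1],None,fx=2,fy=2),cv2.resize(cs["img"][190:270,220:310,::-1],(360,320),interpolation=cv2.INTER_CUBIC)]))
E
```

```text
clock: 20.55
position: [510.2, 28.6, 79.3]
tcp_rot: [0.0, 0.989, -0.146, 0.0]
force: [-0.2, 0.3, 5.1]
finger_gap: 11.6
[-0.2  0.3  5.1] [0.04 0.16 0.6 ] -16.741615784163418
```

View pics/c12.png

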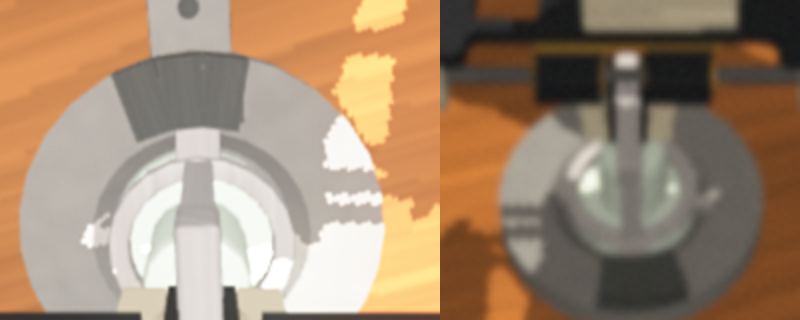

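The z torque jumped from 0.11 to 0.6 N m, so the ears are snug against the stops. I'll release and withdraw.

```bash
python3 -m pendant '[[0,0,-0.5,0,0,-0.0005,0],[0,0,-0.5,0,0,-0.0005,0],[0,0,-0.5,0,0,-0.0005,0.06],[0,0,-0.5,0,0,-0.0005,0.06],[0,0,-0.5,0,0,-0.0005,0.06],[0,0,-0.5,0,0,-0.0005,0.06],[0,0,-0.5,0,0,-0.0005,0.06],[0,0,-0.5,0,0,-0.0005,0.06]]'
python3 -m pendant '[[0,0,0,0,0,-0.01,0.06],[0,0,0,0,0,-0.03,0.06],[0,0,0,0,0,-0.06,0.06],[0,0,0,0,0,-0.1,0.06],[0,0,0,0,0,-0.12,0.06],[0,0,0,0,0,-0.12,0.06],[0,0,0,0,0,-0.12,0.06],[0,0,0,0,0,-0.12,0.06]]'
python3 - <<'E'
from h import *
s=sensors.read_state();c=cams.capture("wrist");cs=cams.capture("scene")
print(s["finger_gap"],s["force"].round(1))
cv2.imwrite("pics/w13.png",c["img"][:,:,::-1])
cv2.imwrite("pics/s13.png",cv2.resize(cs["img"][180:300,200:430,::-1],None,fx=3.4,fy=3.4,interpolation=cv2.INTER_CUBIC))
E
```

```text
clock: 21.45
position: [509.9, 28.5, 79.6]
tcp_rot: [-0.0, 0.99, -0.142, -0.0]
force: [0.7, -1.2, -0.4]
finger_gap: 54.4
clock: 22.25
position: [509.3, 28.4, 199.0]
tcp_rot: [0.0, 0.99, -0.142, -0.001]
force: [-0.3, -0.0, -0.5]
finger_gap: 59.9
59.93591044117173 [-0.3 -0.  -0.5]
```

View pics/w13.png

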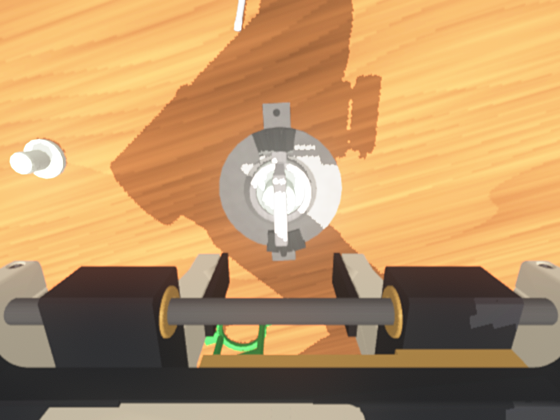

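View pics/s13.png

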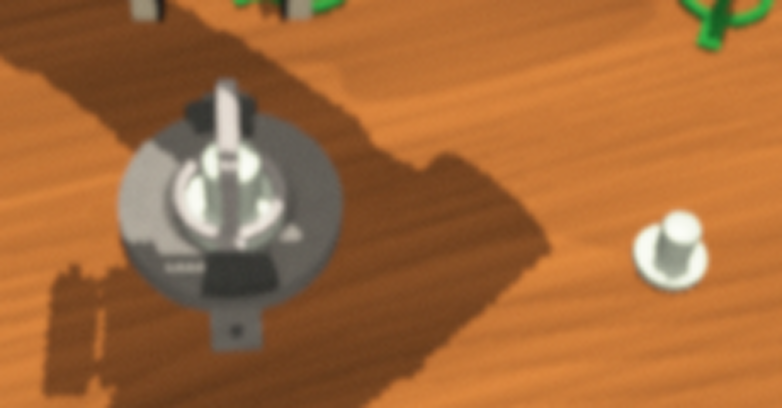

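The ring's bar lies in line with the lugs, within a few degrees, with the ears under the lips at (277,140) and (284,240). The small glass is where it was and the gripper is clear, so I'm handing in.

```bash
python3 -c "
from plant import workorder
print(workorder.finish_job())"
```

```text
the job is handed in; nothing more can be done
None
```

The job is done and handed in at about 22 s of the 56 s allowed; no verdict is reported.

- **Larger glass:** I lowered it in and let it go within about a millimetre of the seat. The pictures afterwards showed it flat and centred.
- **Guard ring:** I set it down about 65° counter-clockwise of the lamp's x axis until it touched the glass at about 7 N. I then turned it about 68° clockwise, until the z torque rose from 0.11 to 0.6 N m, so the ears were snug on the stops.
- **Last checks:** The bar lay in line with the lugs within a few degrees and the ears were under the lips. I left the small glass alone, and the gripper was open about 120 mm above the work.
- **Small disagreements:** The top camera put the lamp's yaw at -13.5°, but the tool read about -16.7° at the stop. The top and wrist views of the ring also differed by 1 to 2 mm. Both are within tolerance.

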